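Cock the sprung jaw and load the drilling jig

TASK

Load the plywood blank into the drilling jig. First push the orange jaw back as far as it goes and let go, so that it springs part of the way back and is caught at mid position by the brass stop pin; then push the blank along the fence, in between fence and jaw, until it is fully home against the end stop. Do not lift the blank, and leave the tape measure, the screwdriver and the pencil block where they are.

Things in the scene. Friction and masses are not known exactly. Their poses are not given: they have to be found in the camera images.
- jig: Fixed drilling jig. Origin: at bench level, on the fence's inner face, level with the seat's middle. +x: the way the jaw is pushed back, away from the fence; +y: along the fence to the end stop; z up (jig frame, used below in mm). Aluminium bed, top at z 12, x -25 to 160, y -205 to 70. Dark steel fence x -18 to 0, y -205 to 70, top z 36. The seated blank has its origin at y 0.
- end_stop (a point): Middle of the top edge of the end stop's face, jig (50, 50, 36). Dark steel bar, x 0 to 100, y 50 to 68, top z 36; its face looks to jig -y and stops the blank.
- jaw (a joint): Travel of the orange sprung jaw along jig +x, m. 0: at rest, face 74 mm from the fence; 0.055: fully back, solid stop. The spring pushes it to 0 with 4.5 N at 0, 9.5 N at 0.055; lifting the pin adds 2 N. Past 0.035 the pin has dropped behind the tooth on its bar: released there, it returns to 0.0335 and stays (face 107 mm from the fence). Released short of 0.03, it returns to 0.
- jaw_face (a point): Middle of the top edge of the jaw's flat upright face that looks to the fence (jig -x); moves with the jaw. At rest at jig (74, 0, 63). The orange jaw is 80 mm wide (jig y -40 to 40), 25 mm thick behind the face, and reaches from 1 mm above the bed up to this point, z 63.
- stop_pin (a joint): Lift of the brass stop pin, m. 0: down (at rest, and again once it has caught the jaw); about 0.011 while the jaw's tooth passes under it. Sprung downwards, works by itself.
- pin_top (a point): Top of the brass knob, 18 mm across, on the stop pin: jig (172, 0, 77), 11 mm higher while the tooth passes. Grey bridge below it: x 157 to 187, y -33 to 33, top z 62. Behind it a grey spring housing: x 232 to 312, y -30 to 30, top z 50.
- blank: Loose plywood blank, 90 mm along its x, 100 along its y, 18 thick, about 0.11 kg; origin in the middle of its underside. Starts flat on the bed, nearly square to the jig (0.04 rad), origin at jig y -135 to -108, its edge 2 to 6 mm off the fence. Too wide for the gap while the jaw is at rest; 17 mm to spare when the jaw is latched.
- tape: Loose green tape measure, 62 x 30 x 58 mm high, standing on the bench; origin in the middle of its underside. Not to be disturbed.
- screwdriver: Loose red screwdriver lying on the bench along its x, 175 mm long, handle 28 mm thick to -x; origin at bench level at the handle's shaft end. Not to be disturbed.
- pencil_block: Loose wooden block 75 x 65 x 50 mm with pencils, 136 mm high over all; origin in the middle of its underside. Not to be disturbed.
Not all that is in view belongs to the job. What is meant by the blank is not blue, and is the smaller of those in its own colour.

How it is judged:
By the outcome, as a careful person would: the job done as asked, in the order asked, and still so for the second after the job is handed in, with the robot touching nothing.
It also fails if it takes over 54 s, if anything falls off the work surface, if the arm or the gripper's body presses on something with over 40 N, if the wrist force passes 120 N, or if a joint passes its speed limit or range.

ROBOT

A 6-joint arm with a two-finger parallel gripper is mounted at the origin on the work surface. World frame = base frame: x ahead of the robot, y to its left, z up, the work surface at z = 0. Lengths are in mm, angles in rad, forces in N, time in s.
With the tool pointing down it reaches from about 400 to 925 mm from the base axis. Payload 12.5 kg.
Tool frame: the origin (TCP) lies at the very end of the fingers, on their centre line; the grasp point (between the pads) lies 19 mm behind it; z points along the fingers, x is the direction in which the jaws open and shut, and the axes are right-handed (so a half turn about z gives the same grasp; the last joint's range is limited). The gripper opens to 95 mm and grips with 3 to 60 N. Pads are 20 mm wide; open, the fingers measure 119 mm over their backs; the gripper's body (75 mm by 180 mm) begins 59 mm behind the grasp point.
Start: joints at [-1.318, 0.491, 1.559, -0, 1.092, -0.106], TCP at [219.493, -585.209, 214.661] pointing down, gripper open.
Joint ranges: [-3.1, 3.1], [-0.84, 2.19], [0.05, 2.79], [-1.13, 4.28], [0.06, 2.93], [-2.69, 2.69]. Speed limits (rad/s): [2.22, 2.22, 2.79, 3.14, 3.14, 3.14].

INTERFACE

Orientations are given as a rotation vector (axis times angle).
In Python, from cell import arm gives the robot as it stands.
- The arm moves only by the tool servo_tool, never from a script. Its argument "increments" is a list that holds one entry, the list of rows, each a list of 6 numbers: the shift along the tool's x, y, z as a fraction of full scale, then the turn, a rotation vector about the tool's x, y, z as a fraction of full scale. A call has 1 to 12 rows; each row shifts and turns the commanded pose from where the row before left it, along the tool's axes as they then stand; what a row does not reach is not made up. Full scale, the value 1, is 100 mm for a shift and pi/2 rad for a turn. A row lasts 1/8 s, in which the tool goes at most 62.5 mm and 10.7 degrees, less where a joint would pass 70% of its speed; a pose out of reach is approached as far as the arm can. A call with a number of a shift or a turn outside -1 to 1 is refused whole. A call with a gripper value outside its range is refused whole. "grip" is the opening, from -1 (shut) to 1 (fully open), set as the call begins (left out, the last holds). The fingers move at their own pace and stop on an object; "newtons" is the grip in N (left out, the last holds). Time passes only in rows, so rows that do not move let the fingers close. It gives the time, the measured TCP pose, the force and the opening at its end, in the units of the state.
- arm.state(): the state, without advancing time (a new reading comes with each control period).
- arm.read_camera(name): name is "scene" or "top" or "wrist"; returns the picture (480x640x3 uint8, red, green, blue); there is no depth.
- arm.camera_model(name): a dict with "mtx" (3x3 intrinsics, pixels), "k1" (the pictures are not rectified: a ray, as slopes to the right and down, at radius r is drawn at 1 + k1 r^2 times it, then the intrinsics apply), "R" (3x3) and "t" (3): a world point X has camera coordinates R X + t. Camera axes: x right, y down, z forward; pixel columns grow to the right and rows downward; lengths in mm; the calibration is good to about 2 mm. A picture is of the moment at which its call begins: read the wrist's pose just before it. camera_model takes no time and is no camera call; for the wrist camera it gives the pose at the moment of the call.
- arm.close_job(): hands the job in, once; it reports no verdict.
Trained networks look in the newest picture that a camera, given by its name, has taken for a name from the list of things; names that differ only in an ending like _2 or _b are one class to them, and where a whole thing is asked for, a point or a joint stands for the part that bears it (a point fixed in the world has none). Each returns a list of dicts, best first, with "confidence" (0 to 1); they miss things now and then, are a little off and sometimes report something else, mostly with a low value. They report only what shows in the picture. A call takes as long as a camera call. They do not tell look-alikes from the thing itself.
- arm.look_for(camera, thing): "location" ([column, row] in pixels, amid what is visible of it).
- arm.cut_out(camera, thing): "region" (480x640 bool, what is visible of it) and "location" ([column, row] in pixels, amid what is visible of it).
- arm.tip_of(camera, thing): "location" ([column, row] in pixels: a listed point, or the origin of a listed thing).
The state is a dict: "t": time; "joint_positions": joint angles; "qvel": joint speeds; "joint_torque": joint torques, N m; "position": TCP position; "tcp_rot": TCP orientation; "ft_force": force on the tool from outside, world axes, zero at the start; "moment": the same for the moment, N m; "gripper_width": opening from 0.0 (shut) to 1.0 (fully open).
Only numpy, scipy, OpenCV 4.12 (cv2) and the standard library are available. Lean on these libraries where they do the work, as an engineer would, in place of code of your own. Each camera call takes 0.05 s, during which the arm holds its last target.

## Working session

There is one attempt and no reset: what is moved stays moved. The work goes in short steps, Python scripts to look and compute and a tool call to move; the robot and the scene stay as the last step left them, time stands still between calls to the robot, and variables do not carry over. Pictures are saved under pics/ and viewed, and the job is handed in when it is done.

Besides the shell and the picture viewer there is one more tool, called after "Emit:" as name([rows], argument=value, ...), one row to a line, values as JSON. servo_tool: Moves the arm, as the interface text tells. Its arguments: {"type":"object","properties":{"increments":{"type":"array","items":{"type":"array","items":{"type":"array","items":{"type":"number"}}}},"grip":{"type":"number"},"newtons":{"type":"number"}},"required":["increments"]}

```bash
ls; mkdir -p pics; python3 - <<'E'
from cell import arm
import cv2
s=arm.state();print(s)
for n in ["scene","top","wrist"]:
    im=arm.read_camera(n);cv2.imwrite(f"pics/{n}0.png",im[:,:,::-1])
    m=arm.camera_model(n);print(n,m)
print(arm.state()['t'])
E
```

```text
pics
{'t': 0.0, 'joint_positions': array([-1.31761252e+00,  4.91545162e-01,  1.55944242e+00, -3.36701458e-05,
        1.09164999e+00, -1.05589300e-01]), 'qvel': array([ 0.00027923,  0.00081665, -0.00217353, -0.00123914, -0.00011963,
        0.00087733]), 'joint_torque': array([ 1.76054738e-03, -6.12633634e+01, -2.58174795e+01,  6.93967100e-02,
        4.83470655e-02, -9.18673027e-05]), 'position': array([ 219.41599954, -584.97564224,  214.07310018]), 'tcp_rot': array([-2.58162907e+00,  1.78903581e+00,  1.27340578e-03]), 'ft_force': array([-0.30378507, -0.00255105, -0.31359026]), 'moment': array([ 0.00498695,  0.03186858, -0.00370619]), 'gripper_width': 1.001399097975425}
scene {'mtx': array([[514.97670887,   0.        , 317.42089587],
       [  0.        , 514.97670887, 245.08379311],
       [  0.        ,   0.        ,   1.        ]]), 'k1': 0.014234296308662402, 'R': array([[ 0.1210684 ,  0.99257488, -0.01172848],
       [ 0.76509712, -0.10083678, -0.63597039],
       [-0.6324309 ,  0.06802249, -0.77162433]]), 't': array([ -42.24489861, -349.01979652, 1601.35199128])}
top {'mtx': array([[590.11531112,   0.        , 334.99208424],
       [  0.        , 590.11531112, 243.65723864],
       [  0.        ,   0.        ,   1.        ]]), 'k1': -0.09884426063496014, 'R': array([[-0.02690392, -0.99962024,  0.00596322],
       [-0.97665171,  0.0250129 , -0.21336774],
       [ 0.21313755, -0.01156442, -0.97695376]]), 't': array([ -14.1623379 ,  505.21575981, 1502.01108524])}
wrist {'mtx': array([[411.94629459,   0.        , 322.16208016],
       [  0.        , 411.94629459, 249.66131112],
       [  0.        ,   0.        ,   1.        ]]), 'k1': -0.0466474741533971, 'R': array([[ 3.51450769e-01, -9.36206363e-01, -5.02432853e-05],
       [-8.97677268e-01, -3.37002229e-01,  2.83910233e-01],
       [-2.65815499e-01, -9.97353675e-02, -9.58850863e-01]]), 't': array([-624.62520676,  -32.24839064,  391.04999265])}
0.15
```

View pics/scene0.png

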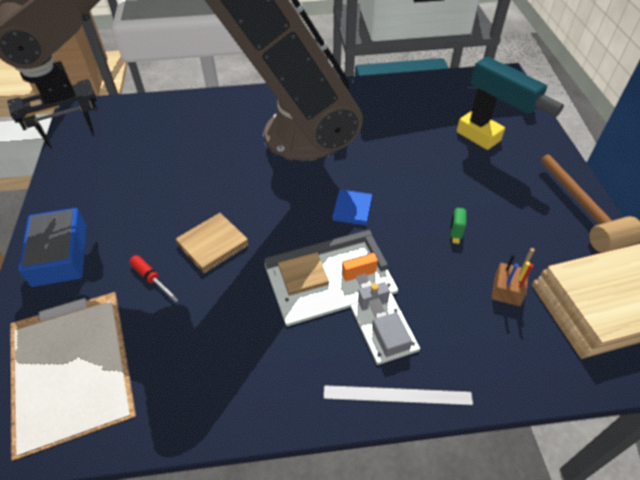

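View pics/top0.png

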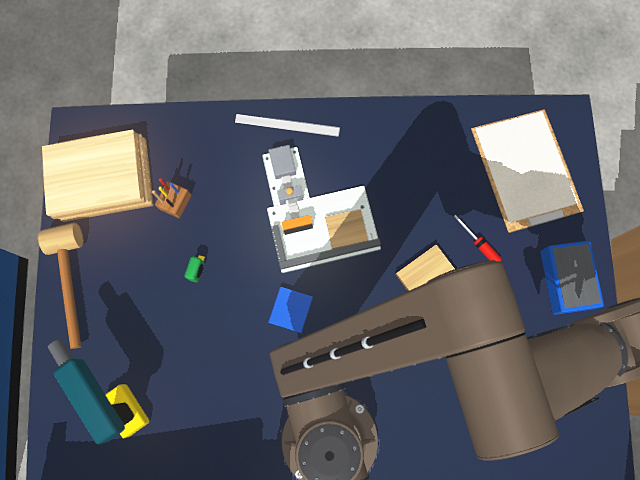

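View pics/wrist0.png

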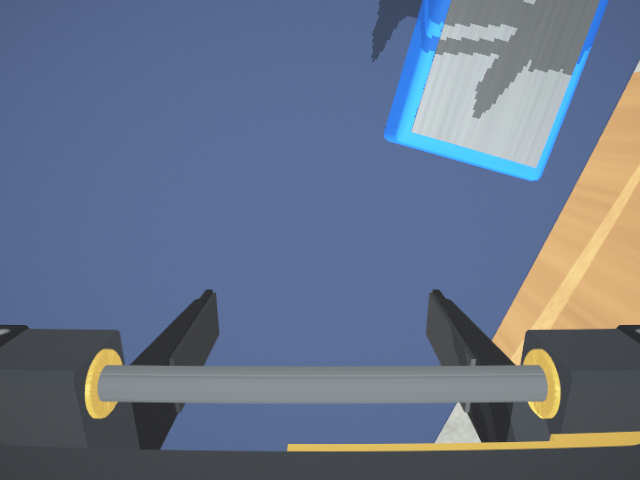

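```bash
cat > h.py <<'E'
import numpy as np, cv2
from scipy.optimize import least_squares
from cell import arm
def proj(m,X):
    X=np.atleast_2d(X);c=X@np.array(m['R']).T+m['t'];s=c[:,:2]/c[:,2:]
    s=s*(1+m['k1']*(s**2).sum(1,keepdims=True))
    return s@m['mtx'][:2,:2].T+m['mtx'][:2,2]
def ray(m,px):
    K=m['mtx'];d=(np.array(px,float)-K[:2,2])/np.array([K[0,0],K[1,1]]);u=d.copy()
    for _ in range(20):u=d/(1+m['k1']*(u@u))
    R=np.array(m['R']);return -R.T@m['t'],R.T@np.array([u[0],u[1],1])
def onz(m,px,z):
    o,d=ray(m,px);return o+d*(z-o[2])/d[2]
def jw(p,X):
    X=np.atleast_2d(np.array(X,float));c,s=np.cos(p[2]),np.sin(p[2])
    return np.c_[p[0]+c*X[:,0]-s*X[:,1],p[1]+s*X[:,0]+c*X[:,1],X[:,2]]
E
python3 - <<'E'
from h import *
mods={n:arm.camera_model(n) for n in("scene","top")}
obs=[]
for n in mods:
    for th,X in(("end_stop",(50,50,36)),("jaw_face",(74,0,63)),("pin_top",(172,0,77)),("jig",(0,0,0))):
        for r in arm.tip_of(n,th)[:2]:
            print(n,th,r,onz(mods[n],r['location'],X[2]).round(1)); 
            if r['confidence']>.5:obs.append((n,X,r['location']))
    for th in("blank","tape","screwdriver","pencil_block"):
        for r in arm.tip_of(n,th)[:3]:print(n,th,r,onz(mods[n],r['location'],12 if th=='blank' else 0).round(1))
f=lambda p:np.concatenate([proj(mods[n],jw(p,X))[0]-l for n,X,l in obs])
s=least_squares(f,[700,0,0.2],x_scale=[10,10,.1],loss='soft_l1');print(s.x,s.fun.round(1))
p=s.x
pts=[(-25,-205,12),(-25,70,12),(160,-205,12),(160,70,12),(-18,-205,36),(0,-205,36),(-18,70,36),(0,50,36),(100,50,36),(100,68,36),(74,-40,63),(74,40,63),(99,-40,63),(99,40,63),(312,-30,50),(312,30,50),(232,-30,50)]
for n,c in(("scene",(255,225,170,140)),("top",(255,135,140,145))):
    im=arm.read_camera(n)[:,:,::-1];x,y,w,h=c;k=5 if n=='scene' else 4
    k=4
    cr=cv2.resize(im[y:y+h,x:x+w],None,fx=k,fy=k,interpolation=cv2.INTER_CUBIC)
    cv2.imwrite(f'pics/{n}_raw.png',cr)
    for q in proj(mods[n],jw(p,pts)):
        cv2.circle(cr,tuple(int(v) for v in (q-[x,y]+.5)*k),3,(255,0,255),1)
    cv2.imwrite(f'pics/{n}_fit.png',cr)
E
```

```text
scene end_stop {'location': [367.9, 249.5], 'confidence': 0.81} [513.9 104.3  36. ]
scene jaw_face {'location': [358.5, 252.8], 'confidence': 0.87} [542.2  74.8  63. ]
scene pin_top {'location': [367.6, 249.8], 'confidence': 0.49} [547.1  94.8  77. ]
scene jig {'location': [345.7, 250.5], 'confidence': 0.75} [481.4  55.8   0. ]
scene blank {'location': [351.6, 211.5], 'confidence': 0.89} [361.3  90.2  12. ]
scene blank {'location': [210.8, 242.9], 'confidence': 0.84} [ 421.9 -281.    12. ]
scene blank {'location': [303.4, 276.9], 'confidence': 0.73} [558.1 -59.2  12. ]
scene screwdriver {'location': [155.2, 283.4], 'confidence': 0.81} [ 522.2 -415.     0. ]
scene pencil_block {'location': [504.9, 290.8], 'confidence': 0.7} [651.  408.8   0. ]
top end_stop {'location': [282.1, 241.8], 'confidence': 0.93} [517.4 113.5  36. ]
top jaw_face {'location': [297.5, 225.1], 'confidence': 0.86} [555.5  70.3  63. ]
top pin_top {'location': [287.6, 189.7], 'confidence': 0.41} [649.5  94.7  77. ]
top jig {'location': [301.6, 257.5], 'confidence': 0.96} [480.4  63.7   0. ]
top blank {'location': [430.9, 279.4], 'confidence': 0.88} [ 409.1 -282.9   12. ]
top blank {'location': [345.9, 229.9], 'confidence': 0.56} [551.6 -58.7  12. ]
top tape {'location': [198.8, 271.7], 'confidence': 0.69} [448.1 343.7   0. ]
top screwdriver {'location': [475.5, 237.9], 'confidence': 0.59} [ 522.9 -415.9    0. ]
top pencil_block {'location': [175.4, 201.3], 'confidence': 0.66} [649.1 414.4   0. ]
[4.79710901e+02 5.51854748e+01 2.23891617e-01] [ 4.6  0.6 -0.6  3.3 -0.3 -0.5 -0.6  0.  -0.5  1.4  3.1  0.2]
```

View pics/scene_fit.png

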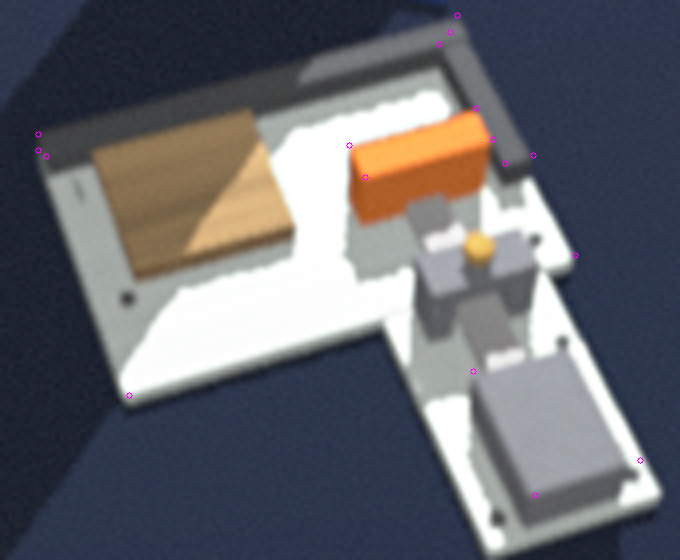

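View pics/top_fit.png

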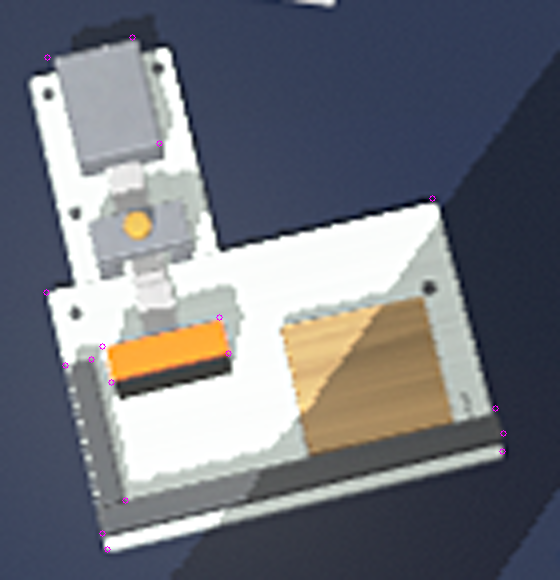

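```bash
python3 - <<'E'
from h import *
mods={n:arm.camera_model(n) for n in("scene","top")}
S={(160,-205,12):(123,396),(160,70,12):(574,260),(172,0,77):(480,236),(312,-30,50):(527,500),(312,30,50):(630,464),(232,-30,50):(472,383),(74,-40,63):(350,151),(74,40,63):(478,113),(99,40,63):(490,142),(99,-40,63):(357,183),(100,50,36):(508,176),(100,68,36):(531,162),(-18,70,36):(457,19)}
T={(160,-205,12):(438,203),(160,70,12):(50,293),(-25,70,12):(107,552),(-25,-205,12):(503,458),(-18,-205,36):(503,438),(0,-205,36):(497,414),(74,-40,63):(230,357),(74,40,63):(114,378),(99,-40,63):(226,321),(99,40,63):(108,346),(100,68,36):(75,362),(100,50,36):(96,357),(172,0,77):(137,224),(312,30,50):(56,60),(312,-30,50):(137,40),(232,-30,50):(160,154),(232,30,50):(83,170)}
def go(D):
    obs=[(n,X,np.array(l)/4-.5+o) for n,d,o in D for X,l in d.items()]
    f=lambda p:np.concatenate([proj(mods[n],jw(p,X))[0]-l for n,X,l in obs])
    s=least_squares(f,[500,50,0.2],x_scale=[10,10,.1],loss='soft_l1');print(s.x.round(3),np.abs(s.fun).mean());print(s.fun.reshape(-1,2).round(1).tolist());return s.x
a=("scene",S,np.array([255,225]));b=("top",T,np.array([255,135]))
go([a]);go([b]);p=go([a,b])
# blank corners z=30
c,s=np.cos(p[2]),np.sin(p[2])
for n,o,L in(("scene",(255,225),[(93,152),(250,110),(293,230),(137,272)]),("top",(255,135),[(283,325),(425,296),(452,420)])):
    for l in L:
        w=onz(mods[n],np.array(l)/4-.5+o,30);d=w[:2]-p[:2];print(n,w.round(1),(c*d[0]+s*d[1]).round(1),(-s*d[0]+c*d[1]).round(1))
E
```

```text
[4.82077e+02 5.46270e+01 2.10000e-01] 0.6923196230080672
[[0.2, 0.2], [-0.2, 0.3], [-0.2, 2.6], [0.2, 0.5], [0.8, 0.9], [-1.1, -1.7], [-0.6, -0.7], [-0.8, -0.2], [0.4, 0.5], [1.5, -0.6], [-0.9, -1.8], [0.3, -0.3], [0.4, 0.0]]
[4.78167e+02 5.43590e+01 2.11000e-01] 0.5666684376012746
[[-0.1, 0.1], [-0.0, -0.0], [0.3, -0.2], [0.4, -0.3], [0.5, 0.4], [0.3, 0.0], [0.4, -0.3], [-0.1, 1.4], [-0.7, -0.1], [-0.6, 0.5], [-1.8, 1.0], [-0.5, 0.7], [0.5, 0.3], [-0.3, -0.6], [0.7, -0.4], [1.3, -2.2], [-0.9, -1.2]]
[4.79804e+02 5.48780e+01 2.09000e-01] 0.7370616645403757
[[0.1, -0.8], [-0.4, -0.4], [-0.4, 1.7], [-0.1, -0.5], [0.5, 0.0], [-1.3, -2.6], [-0.7, -1.5], [-0.9, -0.9], [0.2, -0.2], [1.4, -1.4], [-1.1, -2.6], [0.1, -1.1], [0.3, -0.6], [-0.2, -0.4], [-0.1, -0.7], [0.1, -0.9], [0.2, -0.7], [0.3, -0.0], [0.1, -0.4], [0.3, -0.8], [-0.2, 0.7], [-0.8, -0.7], [-0.8, -0.2], [-1.9, 0.3], [-0.6, 0.1], [0.4, -0.3], [-0.3, -1.2], [0.8, -1.0], [1.3, -2.7], [-0.9, -1.9]]
scene [ 520.6 -116.9   30. ] 4.3 -176.5
scene [500.7 -19.2  30. ] 5.1 -76.8
scene [593.1  -5.1  30. ] 98.4 -82.2
scene [610.8 -98.1  30. ] 96.4 -176.8
top [588.1  -3.4  30. ] 93.8 -79.5
top [ 606.  -100.3   30. ] 91.3 -178.0
top [ 519.2 -115.3   30. ] 3.3 -174.7
```

```bash
cat >> h.py <<'E'
P=(480.,54.7,.2095)
def st():
    from scipy.spatial.transform import Rotation as Ro
    s=arm.state();c,sn=np.cos(P[2]),np.sin(P[2]);J=np.array([[c,sn,0],[-sn,c,0],[0,0,1]])
    q=J@(s['position']-[P[0],P[1],0]);R=J@Ro.from_rotvec(s['tcp_rot']).as_matrix()
    print('t',round(s['t'],2),'jigTCP',q.round(1),'toolx ang deg in jig',np.degrees(np.arctan2(R[1,0],R[0,0])).round(2),'toolz',R[:,2].round(3),'F jig',(J@s['ft_force']).round(1),'open',round(s['gripper_width'],2))
E
python3 -c "
from h import *
st()"
```

```text
t 1.05 jigTCP [-387.9 -571.7  214.7] toolx ang deg in jig -81.45 toolz [-0. -0. -1.] F jig [-0.6  0.  -0. ] open 1.0
```

Emit:
servo_tool([
  [[0,0,0,0,0,0.095],[-0.4,-0.3,0,0,0,0],[-0.4,-0.3,0,0,0,0],[-0.4,-0.3,0,0,0,0],[-0.4,-0.3,0,0,0,0],[-0.4,-0.3,0,0,0,0],[-0.4,-0.3,0,0,0,0],[-0.4,-0.3,0,0,0,0],[-0.4,-0.3,0,0,0,0],[-0.4,-0.3,0,0,0,0],[-0.4,-0.3,0,0,0,0],[-0.4,-0.3,0,0,0,0]],
], grip=0)

```text
t: 2.55
position: [451.3, -84.7, 214.9]
tcp_rot: [-2.441, 1.977, -0.001]
ft_force: [0.2, -0.7, 0.1]
gripper_width: 0.5
```

```bash
python3 -c "
from h import *
st()"
```

```text
t 2.55 jigTCP [ -57.  -130.4  214.9] toolx ang deg in jig -90.0 toolz [ 0.001 -0.001 -1.   ] F jig [ 0.1 -0.7  0.1] open 0.5
```

Emit:
servo_tool([
  [[-0.43,-0.32,0,0,0,0],[-0.43,-0.32,0,0,0,0],[-0.43,-0.32,0,0,0,0],[0,0,0.5,0,0,0],[0,0,0.45,0,0,0],[0,0,0,0,0,0]],
])

```text
t: 3.3
position: [516.5, 60.1, 117.6]
tcp_rot: [2.439, -1.975, -0.007]
ft_force: [-0.2, 0.1, 0.7]
gripper_width: 0.493
```

```bash
python3 -c "
from h import *
st()
m=arm.camera_model('wrist');im=arm.read_camera('wrist')[:,:,::-1].copy()
pts=[(0,50,36),(100,50,36),(74,-40,63),(74,40,63),(99,-40,63),(99,40,63),(172,0,77),(0,-40,36),(-18,70,36),(157,33,62),(157,-33,62)]
for q in proj(m,jw(P,pts)):cv2.circle(im,tuple(int(v) for v in q.round()),4,(255,0,255),1)
cv2.imwrite('pics/w1.png',im)
im=arm.read_camera('top')[135:280,255:395,::-1];cv2.imwrite('pics/t1.png',cv2.resize(im,None,fx=4,fy=4))
"
```

```text
t 3.3 jigTCP [ 36.8  -2.3 117.6] toolx ang deg in jig -89.99 toolz [-0.005  0.001 -1.   ] F jig [-0.2  0.2  0.7] open 0.49
```

View pics/w1.png

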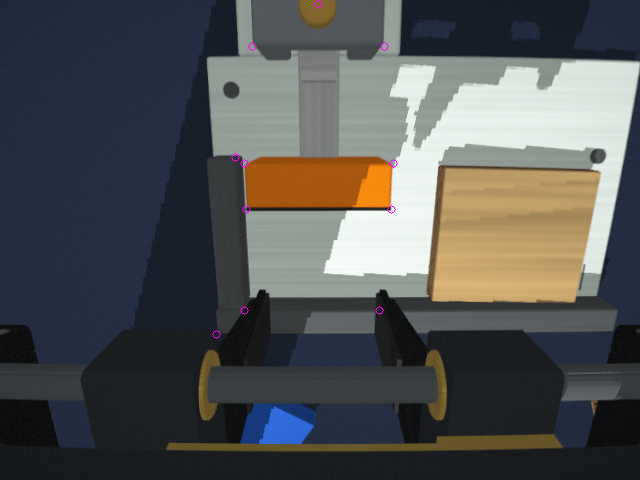

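View pics/t1.png

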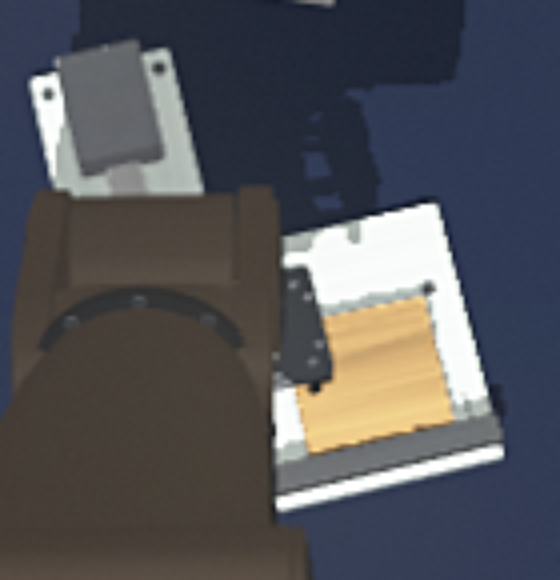

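Emit:
servo_tool([
  [[0,0,0.4,0,0,0],[0,0,0.4,0,0,0],[0,-0.12,0,0,0,0],[0,-0.15,0,0,0,0],[0,-0.15,0,0,0,0],[0,-0.15,0,0,0,0],[0,-0.12,0,0,0,0],[0,0,0,0,0,0]],
])

```text
t: 4.4
position: [586.1, 74.2, 41.7]
tcp_rot: [2.442, -1.976, 0.0]
ft_force: [-7.8, -4.2, 2.7]
gripper_width: 0.5
```

```bash
python3 -c "
from h import *
st()"
```

```text
t 4.4 jigTCP [107.8  -3.   41.7] toolx ang deg in jig -89.95 toolz [-0.    -0.001 -1.   ] F jig [-8.5 -2.5  2.7] open 0.5
```

Emit:
servo_tool([
  [[0,-0.06,0,0,0,0],[0,-0.03,0,0,0,0],[0,-0.02,0,0,0,0],[0,-0.01,0,0,0,0],[0,0,0,0,0,0]],
])

```text
t: 5.03
position: [595.4, 76.3, 41.7]
tcp_rot: [2.439, -1.974, -0.005]
ft_force: [-16.2, -7.0, 6.9]
gripper_width: 0.501
```

```bash
python3 -c "
from h import *
st()"
```

```text
t 5.03 jigTCP [117.3  -2.9  41.7] toolx ang deg in jig -89.95 toolz [-0.005 -0.    -1.   ] F jig [-17.3  -3.4   6.9] open 0.5
```

Emit:
servo_tool([
  [[0,-0.01,0,0,0,0],[0,0,0,0,0,0],[0,0,0,0,0,0]],
])

```text
t: 5.4
position: [595.4, 76.3, 41.8]
tcp_rot: [2.438, -1.973, -0.007]
ft_force: [-20.7, -8.6, 10.3]
gripper_width: 0.5
```

```bash
python3 -c "
from h import *
st()"
```

```text
t 5.4 jigTCP [117.4  -2.9  41.8] toolx ang deg in jig -89.95 toolz [-0.007 -0.    -1.   ] F jig [-22.   -4.1  10.3] open 0.5
```

Emit:
servo_tool([
  [[0,0.1,0,0,0,0],[0,0.2,0,0,0,0],[0,0.3,0,0,0,0],[0,0.1,0,0,0,0],[0,0,-0.5,0,0,0],[0,0,-0.4,0,0,0],[0,0,0,0,0,0]],
])

```text
t: 6.28
position: [532.4, 62.6, 133.8]
tcp_rot: [-2.438, 1.974, -0.01]
ft_force: [-1.1, 0.4, -0.4]
gripper_width: 0.498
```

```bash
python3 -c "
from h import *
st()
m=arm.camera_model('wrist');im=arm.read_camera('wrist')[:,:,::-1].copy()
pts=[(0,50,36),(100,50,36),(107.5,-40,63),(107.5,40,63),(172,0,77)]
for q in proj(m,jw(P,pts)):cv2.circle(im,tuple(int(v) for v in q.round()),4,(255,0,255),1)
cv2.imwrite('pics/w2.png',im)
"
```

```text
t 6.28 jigTCP [ 52.9  -3.1 133.8] toolx ang deg in jig -89.99 toolz [ 0.008 -0.002 -1.   ] F jig [-1.   0.6 -0.4] open 0.5
```

View pics/w2.png

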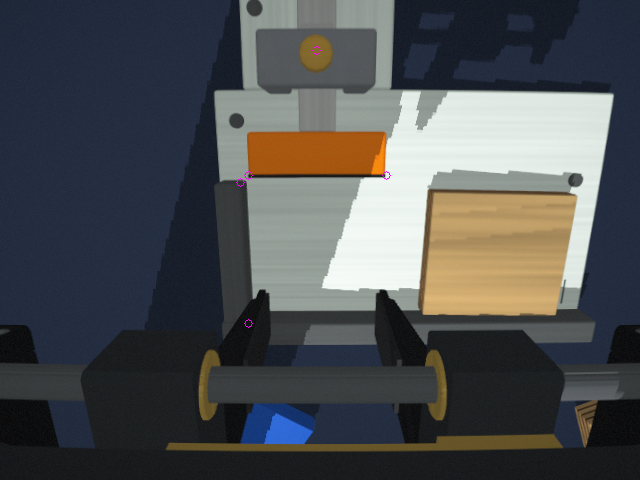

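The jaw's face edge lies at row 176, matching the predicted 107 mm, so it has latched. The blank's top spans (428,192) to (576,194) and (421,314) to (556,315).

```bash
python3 -c "
from h import *
m=arm.camera_model('wrist');c,s=np.cos(P[2]),np.sin(P[2])
for l in[(432,193),(576,195),(556,315),(424,315)]:
    w=onz(m,l,30);d=w[:2]-P[:2];print((c*d[0]+s*d[1]).round(1),(-s*d[0]+c*d[1]).round(1))
"
```

```text
91.3 -75.9
90.6 -174.4
2.1 -174.8
2.8 -76.8
```

```bash
python3 -c "
from h import *
print(arm.state()['joint_positions'].round(2))"
```

```text
[-0.01  0.47  1.87 -0.    0.8   1.36]
```

Emit:
servo_tool([
  [[0.5,0.06,0,0,0,0],[0.5,0,0,0,0,0],[0.5,0,0,0,0,0],[0.47,0,0,0,0,0],[0,0,0,0,0,-0.11],[0,0,0,0,0,-0.11],[0,0,0,0,0,-0.11],[0,0,0,0,0,-0.11],[0,0,0,0,0,-0.11],[0,0,0,0,0,-0.11],[0,0,0,0,0,-0.11],[0,0,0,0,0,-0.11]],
])

```text
t: 7.82
position: [565.0, -131.5, 128.9]
tcp_rot: [-3.141, -0.042, 0.001]
ft_force: [0.8, -0.1, 0.1]
gripper_width: 0.496
```

Emit:
servo_tool([
  [[0,0,0,0,0,-0.11],[0,0,0,0,0,-0.01],[0,0,0,0,0,0]],
])

```text
t: 8.2
position: [564.8, -131.5, 129.3]
tcp_rot: [-3.125, -0.323, 0.001]
ft_force: [-1.0, -0.3, -0.2]
gripper_width: 0.495
```

```bash
python3 -c "
from h import *
st()
m=arm.camera_model('wrist');im=arm.read_camera('wrist')[:,:,::-1].copy()
cv2.imwrite('pics/w3.png',im)
"
```

```text
t 8.2 jigTCP [  44.2 -199.8  129.3] toolx ang deg in jig -0.19 toolz [-0.  0. -1.] F jig [-1.  -0.1 -0.2] open 0.5
```

View pics/w3.png

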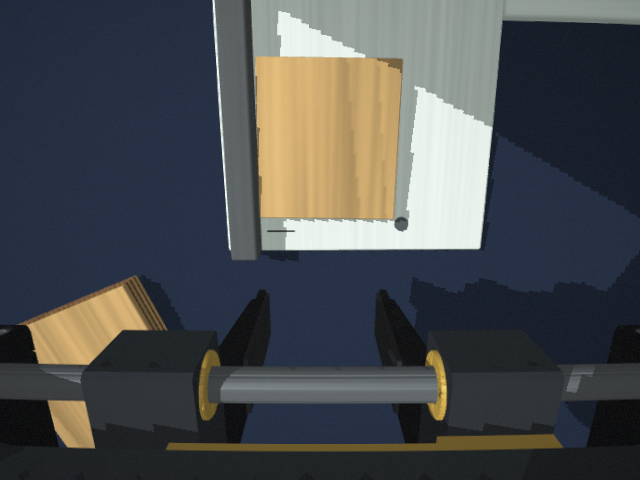

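Emit:
servo_tool([
  [[0.02,0,0.5,0,0,0],[0,0,0.4,0,0,0],[0,0,0.17,0,0,0],[0,0,0,0,0,0]],
])

```text
t: 8.75
position: [566.5, -131.0, 22.2]
tcp_rot: [-3.124, -0.327, 0.002]
ft_force: [0.1, -0.3, -0.2]
gripper_width: 0.5
```

```bash
python3 -c "
from h import *
st()
"
```

```text
t 8.75 jigTCP [  45.9 -199.7   22.2] toolx ang deg in jig -0.05 toolz [-0.001  0.001 -1.   ] F jig [ 0.1 -0.3 -0.2] open 0.5
```

Emit:
servo_tool([
  [[0,-0.08,0,0,0,0],[0,-0.1,0,0,0,0],[0,-0.1,0,0,0,0],[0,-0.1,0,0,0,0],[0,-0.1,0,0,0,0],[0,-0.1,0,0,0,0],[0,-0.1,0,0,0,0],[0,-0.1,0,0,0,0],[0,-0.08,0,0,0,0],[0,0,0,0,0,0]],
])

```text
t: 10.0
position: [548.5, -46.3, 22.5]
tcp_rot: [-3.124, -0.33, 0.001]
ft_force: [0.8, 0.3, -0.6]
gripper_width: 0.501
```

```bash
python3 -c "
from h import *
st()
m=arm.camera_model('wrist');im=arm.read_camera('wrist')[:,:,::-1].copy()
cv2.imwrite('pics/w4.png',im)
"
```

```text
t 10.0 jigTCP [  46.  -113.    22.5] toolx ang deg in jig 0.04 toolz [-0.  0. -1.] F jig [ 0.8  0.1 -0.6] open 0.5
```

View pics/w4.png

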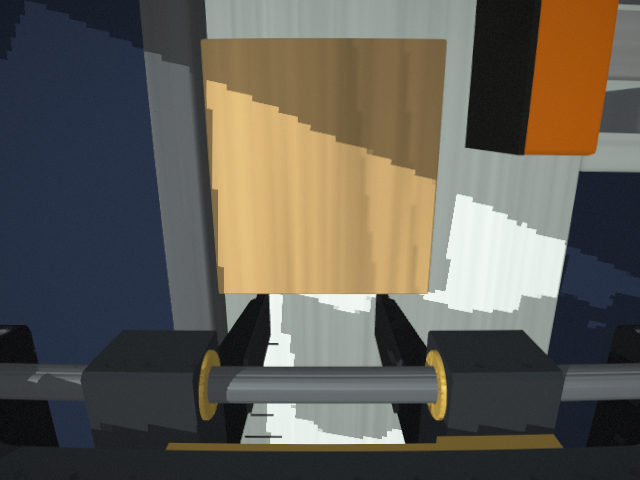

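The blank is square against both fingers, near the fence, and lined up with the gap.

Emit:
servo_tool([
  [[0,-0.08,0,0,0,0],[0,-0.1,0,0,0,0],[0,-0.1,0,0,0,0],[0,-0.1,0,0,0,0],[0,-0.06,0,0,0,0],[0,-0.04,0,0,0,0],[0,-0.02,0,0,0,0],[0,-0.01,0,0,0,0],[0,0,0,0,0,0]],
])

```text
t: 11.18
position: [538.1, 2.9, 22.6]
tcp_rot: [3.124, 0.328, 0.0]
ft_force: [-0.0, -0.4, -0.7]
gripper_width: 0.501
```

```bash
python3 -c "
from h import *
st()
"
```

```text
t 11.18 jigTCP [ 46.1 -62.8  22.6] toolx ang deg in jig -0.01 toolz [ 0. -0. -1.] F jig [-0.1 -0.4 -0.7] open 0.5
```

Emit:
servo_tool([
  [[0,-0.02,0,0,0,0],[0,-0.01,0,0,0,0],[0,-0.01,0,0,0,0],[0,0,0,0,0,0]],
])

```text
t: 11.68
position: [538.2, 4.4, 22.9]
tcp_rot: [3.121, 0.329, 0.003]
ft_force: [1.5, -22.4, -0.1]
gripper_width: 0.499
```

```bash
python3 -c "
from h import *
st()
"
```

```text
t 11.68 jigTCP [ 46.5 -61.3  22.9] toolx ang deg in jig 0.04 toolz [ 0.001 -0.003 -1.   ] F jig [ -3.2 -22.2  -0.1] open 0.5
```

Emit:
servo_tool([
  [[0,0.1,0,0,0,0],[0,0.3,0,0,0,0],[0,0.3,0,0,0,0],[0,0,-0.5,0,0,0],[0,0,-0.5,0,0,0],[0,0,-0.4,0,0,0],[0,0,0,0,0,0]],
])

```text
t: 12.55
position: [552.9, -61.9, 165.4]
tcp_rot: [3.123, 0.328, 0.008]
ft_force: [-0.8, -0.1, -0.2]
gripper_width: 0.504
```

```bash
python3 -c "
from h import *
st()
m=arm.camera_model('wrist');im=arm.read_camera('wrist')[:,:,::-1].copy()
cv2.imwrite('pics/w5r.png',im)
pts=[(0,50,36),(100,50,36),(107.5,-40,63),(107.5,40,63),(172,0,77),(2,-50,30),(92,-50,30)]
for q in proj(m,jw(P,pts)):cv2.circle(im,tuple(int(v) for v in q.round()),4,(255,0,255),1)
cv2.imwrite('pics/w5.png',im)
im=arm.read_camera('scene')[225:365,255:425,::-1];cv2.imwrite('pics/s5.png',cv2.resize(im,None,fx=4,fy=4))
"
```

```text
t 12.55 jigTCP [  47.1 -129.2  165.4] toolx ang deg in jig -0.0 toolz [ 0.005 -0.002 -1.   ] F jig [-0.8  0.1 -0.2] open 0.5
```

View pics/w5.png

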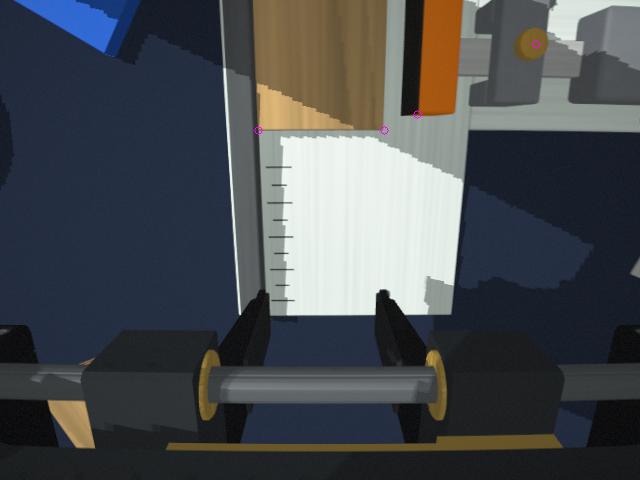

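View pics/s5.png

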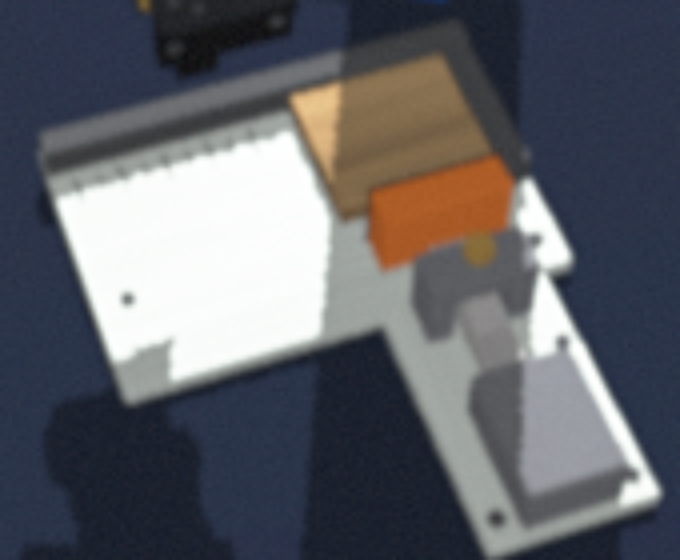

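The blank's rear edge is on the predicted y -50 line (row 130) and square. The scene view shows it touching the end stop, with the jaw still latched.

```bash
python3 -c "
from h import *
m=arm.camera_model
for n in('scene','top'):
    arm.read_camera(n)
    for th in('tape','screwdriver','pencil_block'):
        r=arm.tip_of(n,th)
        if r:print(n,th,onz(m(n),r[0]['location'],0).round(),r[0]['confidence'])
st();print(arm.close_job())
"
```

```text
scene tape [461. 346.   0.] 0.78
scene screwdriver [ 525. -416.    0.] 0.67
scene pencil_block [658. 410.   0.] 0.58
top tape [447. 352.   0.] 0.57
top screwdriver [ 529. -415.    0.] 0.93
top pencil_block [607.  81.  -0.] 0.71
t 13.05 jigTCP [  45.9 -128.7  162.1] toolx ang deg in jig 0.0 toolz [-0.001  0.    -1.   ] F jig [-0.1 -0.6 -0.5] open 0.5
the job is handed in; nothing more can be done
None
```

The blank is in the jig, fully home against the end stop, and I handed the job in at about 13 s.

**Jaw:** I pushed it back to its solid stop, where the force rose to 22 N with no further travel. After I let go, the wrist picture showed its face at the expected 107 mm from the fence, so the pin had caught it.

**Blank:** I pushed it along the bed with two spread fingers, never lifting it. Contact at the end stop came at 22 N with the tool at jig y -61.3. I expected -60, and the 1.3 mm difference is within the 2 mm calibration. After backing off, the rear edge sat on the predicted y -50 line, square, and about 2 mm off the fence. The jaw was still latched, and the arm was clear of everything.

**Other objects:** The tape, screwdriver and pencil block were never approached. Most of the final network readings match the starting ones to within about 10 mm. The exception is the top-camera reading for the pencil block, (607, 81), which lies within the jig area. I take it as a false detection because the scene camera puts the block at its original place, (658, 410), though I did not look at a picture to confirm that.

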